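Drive the push nut home on a soldering turntable

TASK

The soldering turntable is fixed upside down and a toothed push nut has been started on the axle that sticks up from its foot. Take the wide wooden driver tube, stand it over the axle on the nut and press straight down until the nut is fully home against the foot. Then stand the tube back on the bench, clear of the turntable, and leave the narrow tube alone.

Things in the scene. Friction and masses are not known exactly. Their poses are not given: they have to be found in the camera images.
- driver_mid (a point): Driver: plain wooden tube standing on end on the bench, 40 mm outside diameter, 24 mm bore right through, 70 mm high, 65 g, loose. Point: its centre, 35 mm above its lower end; z along the tube. Its bore passes loosely over the axle and its end presses on the nut; it may be pushed down while held by its side.
- axle_foot (a point): Point on the axle at the seat the nut must reach; z up. Axle: plain 12 mm steel shaft, round end 36 mm above this point. Seat: fixed boss 44 mm across, 66 mm above the bench. Blue foot: flat arms 10 mm below the seat; three legs 22 mm thick, 83 mm from the axis (one on +x, others at 120 degrees), tops 44 mm above the seat. Wheel below: 194 mm across, 16 mm high, fixed.
- push_nut (a joint): How far the push nut (steel disc 36 mm across, 5 mm thick, ring of small teeth round the axle) has gone down the axle, in m: at 0 its underside is 16 mm above the seat, at 0.016 it is home on the seat. It starts between 0 and 0.004. It takes about 12 N to push down and stays where it is left.
- narrow_tube_mid (a point): A thinner wooden tube, 26 mm outside, 9 mm bore (too tight for the axle), 70 mm high, loose on the bench, not to be used. Point: its centre, 35 mm above the bench.

How it is judged:
By the outcome, as a careful person would: the job done as asked, in the order asked, and still so for the second after the job is handed in, with the robot touching nothing.
It also fails if it takes over 50 s, if anything falls off the work surface, if the arm or the gripper's body presses on something with over 40 N, if the wrist force passes 120 N, or if a joint passes its speed limit or range.

ROBOT

A 7-joint arm with a two-finger parallel gripper is mounted at the origin on the work surface. World frame = base frame: x ahead of the robot, y to its left, z up, the work surface at z = 0. Lengths are in m, angles in rad, forces in N, time in s.
With the tool pointing down it reaches from about 0.425 to 0.875 m from the base axis. Payload 4.7 kg.
Tool frame: the origin (TCP) lies at the very end of the fingers, on their centre line; the grasp point (between the pads) lies 19 mm behind it; z points along the fingers, y is the line along which they close (so a half turn about z gives the same grasp; the last joint's range is limited). The gripper opens to 87 mm and grips with 3 to 60 N. Pads are 19 mm wide; open, the fingers measure 117 mm over their backs; the gripper's body (75 mm by 190 mm) begins 51 mm behind the grasp point.
Start: joints at [1.292, 0.321, -0.07, 1.45, 0.023, 1.371, -0.057], TCP at [0.188, -0.622, 0.223] pointing down, gripper open.
Joint ranges: [-2.86, 2.86], [-0.3, 2.09], [-1.38, 1.24], [0.06, 2.45], [-1.56, 4.7], [0.09, 2.05], [-2.69, 2.69]. Speed limits (rad/s): [2.57, 2.57, 3.14, 3.14, 3.14, 3.14, 3.14].

INTERFACE

Orientations are given as a rotation vector (axis times angle).
In Python, from bench import ctrl, get_image, job gives the robot as it stands.
- The arm moves only by the shell command python3 -m crank 'ROWS' [FORCE]. ROWS is JSON, a list that holds one entry, the list of rows, each a list of 5 numbers: the shift along the tool's x, y, z in mm, then the turn about the tool's z in rad, then the closure, from -1 (fully open) to 1 (shut), so that 0 is half open. A call has 1 to 10 rows; each row shifts and turns the commanded pose from where the row before left it, along the tool's axes as they then stand; what a row does not reach is not made up. A row lasts 1/12 s, in which the tool goes at most 41.7 mm and 7.16 degrees, less where a joint would pass 70% of its speed; a pose out of reach is approached as far as the arm can. A call with a gripper value outside its range is refused whole. The fingers move at their own pace and stop on an object; FORCE is the grip in N (left out, the last holds). Time passes only in rows, so rows that do not move let the fingers close. It gives the time, the measured TCP pose, the force, the opening and the grip force at its end, in the units of the state.
- ctrl.get_state(): the state, without advancing time (a new reading comes with each control period).
- get_image(name): name is "scene" or "top" or "wrist"; returns a dict with "pixels" (384x512x3 uint8, red, green, blue), "fx", "fy", "cx", "cy" (pixels), "k1" (the pictures are not rectified: a ray, as slopes to the right and down, at radius r is drawn at 1 + k1 r^2 times it, then the intrinsics apply), "T" (4x4, takes a point from camera to world coordinates); the wrist camera has in their place "T_tool_cam" (4x4, takes a point from camera to tool coordinates, whose origin is the TCP and whose axes are the flange's). Camera axes: x right, y down, z forward; pixel columns grow to the right and rows downward; lengths in m; the calibration is good to about 2 mm. A picture is of the moment at which its call begins: read the wrist's pose just before it. There is no depth.
- job.close_job(): hands the job in; it is judged then, once.
The state is a dict: "time": time; "joint_positions": joint angles; "qd": joint speeds; "joint_torque": joint torques, N m; "position": TCP position; "tool_rot": TCP orientation; "ft_force": force on the tool from outside, world axes, zero at the start; "torque": the same for the moment, N m; "grip_width": opening from 0.0 (shut) to 1.0 (fully open); "grip_force": force on a finger pad.
Only numpy, scipy, OpenCV 4.12 (cv2) and the standard library are available. Lean on these libraries where they do the work, as an engineer would, in place of code of your own. Each camera call takes 0.05 s, during which the arm holds its last target. There are 200 camera calls.

## Working session

There is one attempt and no reset: what is moved stays moved. The work goes in short steps, Python scripts to look and compute and a shell command to move; the robot and the scene stay as the last step left them, time stands still between calls to the robot, and variables do not carry over. Pictures are saved under pics/ and viewed, at most 10 in all, crops included, and the job is handed in when it is done.

```bash
mkdir -p pics; ls
python3 - <<'E'
from bench import ctrl,get_image
import cv2,numpy as np
s=ctrl.get_state(); print({k:np.round(v,4).tolist() for k,v in s.items()})
for n in("scene","top"):
    i=get_image(n); np.save(f"pics/{n}.npy",i,allow_pickle=True)
    cv2.imwrite(f"pics/{n}.png",i["pixels"][:,:,::-1])
    print(n,i["fx"],i["fy"],i["cx"],i["cy"],i["k1"],np.round(i["T"],4).tolist())
E
```

```text
pics
{'time': 0.0, 'joint_positions': [1.2921, 0.3218, -0.0701, 1.4516, 0.0226, 1.3708, -0.0569], 'qd': [-0.0011, 0.0008, 0.0016, 0.0, 0.0014, -0.0016, -0.0004], 'joint_torque': [-0.0002, -49.129, -0.4042, -31.2525, -0.0641, 0.0438, 0.0002], 'position': [0.1874, -0.6218, 0.2215], 'tool_rot': [-3.1062, -0.4581, 0.0006], 'ft_force': [0.4377, -0.3568, 0.6372], 'torque': [-0.0543, -0.0248, -0.0176], 'grip_force': 0.0, 'grip_width': 1.0021}
scene 389.2312087022723 389.2312087022723 253.93829366740562 191.17185840013536 -0.0018424728377213421 [[-0.8615, 0.4098, -0.2998, 0.7662], [0.5077, 0.6939, -0.5106, 0.3712], [-0.0012, -0.5921, -0.8059, 0.78], [0.0, 0.0, 0.0, 1.0]]
top 406.2747730689914 406.2747730689914 249.68073059930927 191.82472115469034 -0.09631103524867606 [[0.0239, -0.9971, 0.0729, 0.4717], [-0.9994, -0.0256, -0.0224, -0.0338], [0.0242, -0.0723, -0.9971, 0.9443], [0.0, 0.0, 0.0, 1.0]]
```

View pics/scene.png

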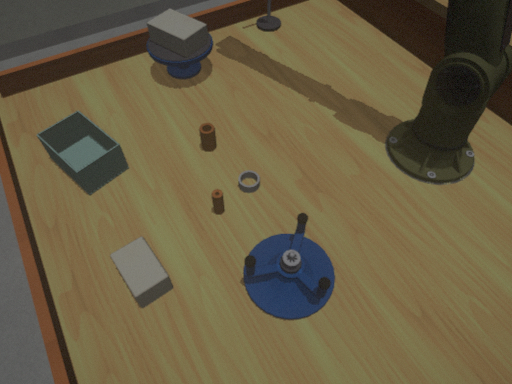

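View pics/top.png

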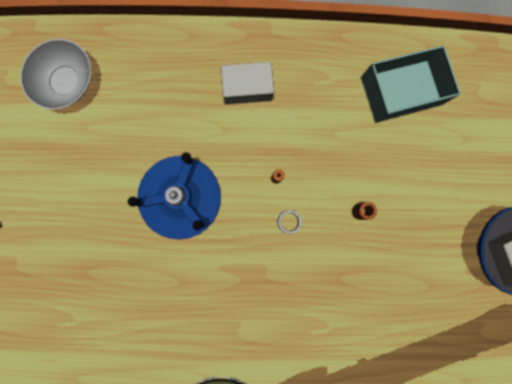

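The scene shot shows the wide tube at (208,137), the narrow one at (218,202) and the axle at (290,262). In the top shot they are at (368,211), (278,176) and (175,196). Next I'll enlarge these for exact pixels.

```bash
cat > h.py <<'E'
import numpy as np,cv2
from scipy.spatial.transform import Rotation as R
def pix2ray(i,u,v,T):
    K=np.array([[i["fx"],0,i["cx"]],[0,i["fy"],i["cy"]],[0,0,1]])
    p=cv2.undistortPoints(np.array([[[u,v]]],float),K,np.array([i["k1"],0,0,0.]))[0,0]
    return T[:3,3],T[:3,:3]@np.array([p[0],p[1],1])
def atz(i,u,v,z,T=None):
    o,d=pix2ray(i,u,v,i["T"] if T is None else T); return o+d*(z-o[2])/d[2]
def toolT(s):
    T=np.eye(4);T[:3,:3]=R.from_rotvec(s["tool_rot"]).as_matrix();T[:3,3]=s["position"];return T
def proj(i,P,T):
    c=np.linalg.inv(T)@np.append(P,1);x,y=c[:2]/c[2];f=1+i["k1"]*(x*x+y*y)
    return np.array([i["fx"]*x*f+i["cx"],i["fy"]*y*f+i["cy"]])
E
python3 - <<'E'
from h import *
ld=lambda n:np.load(f"pics/{n}.npy",allow_pickle=True).item()
t,s=ld("top"),ld("scene")
def crop(i,u,v,h,k=6): return cv2.resize(i["pixels"][v-h:v+h,u-h:u+h,::-1],None,fx=300/(2*h),fy=300/(2*h),interpolation=cv2.INTER_CUBIC)
m=np.vstack([np.hstack([crop(t,368,211,20),crop(t,175,196,50)]),np.hstack([crop(s,208,137,20),crop(s,290,262,50)])])
cv2.imwrite("pics/c1.png",m)
print("tube top z70:",atz(t,368,211,.07),atz(s,208,129,.07))
print("narrow:",atz(t,278,176,.07),atz(s,217,193,.07))
print("axle:",atz(t,175,196,.1),atz(s,291,257,.1))
E
```

```text
tube top z70: [ 0.50026749 -0.31292381  0.07      ] [ 0.5030962  -0.30909582  0.07      ]
narrow: [ 0.57161543 -0.11402642  0.07      ] [ 0.57646569 -0.11664458  0.07      ]
axle: [0.52074164 0.10240204 0.1       ] [0.53170447 0.11235858 0.1       ]
```

View pics/c1.png

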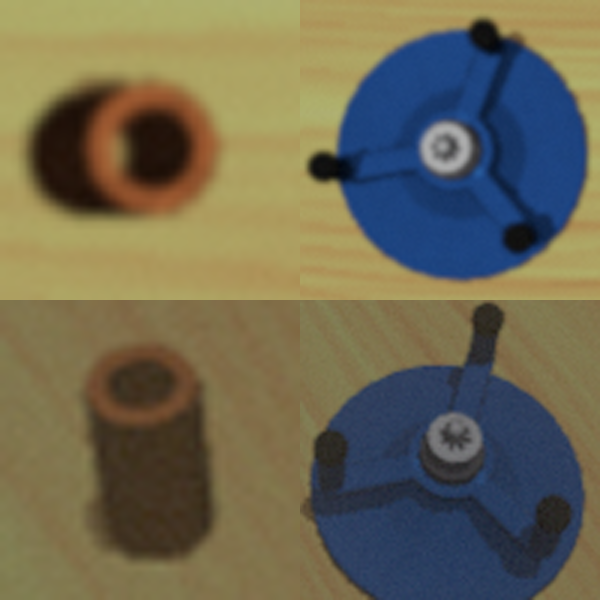

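Run:
```python
from h import *
from bench import ctrl
np.set_printoptions(precision=4,suppress=True)
ld=lambda n:np.load(f"pics/{n}.npy",allow_pickle=True).item()
t,s=ld("top"),ld("scene")
print("tube:",atz(t,367.7,210.2,.07),atz(s,206.6,128.7,.07))
print("nut:",atz(t,174.3,195.5,.085),atz(s,291.3,257.3,.085))
print("tip:",atz(t,172.8,194.9,.102))
Lt=np.array([atz(t,*p,.11) for p in[(186,157),(132.5,200.8),(197.5,224.8)]])
Ls=np.array([atz(s,*p,.11) for p in[(302,217),(250,260.5),(324,283.5)]])
for L in(Lt,Ls): c=L.mean(0);d=L-c;print("legs c",c,np.linalg.norm(d[:,:2],axis=1),np.degrees(np.arctan2(d[:,1],d[:,0])))
st=ctrl.get_state();T=toolT(st);print(T)
print("tool shift mm to tube centre h=45:",T[:3,:3].T@(np.array([.5016,-.3115,.026])-T[:3,3])*1000)
```

```text
tube: [ 0.502  -0.3122  0.07  ] [ 0.5057 -0.3119  0.07  ]
nut: [0.5226 0.1063 0.085 ] [0.5264 0.1075 0.085 ]
tip: [0.5228 0.1067 0.102 ]
legs c [0.524  0.1073 0.11  ] [0.0819 0.0825 0.0824] [ -18.6747  101.1744 -138.4037]
legs c [0.5283 0.1088 0.11  ] [0.084  0.0819 0.0835] [-138.0119  -18.491   100.4892]
[[ 0.9574  0.2886 -0.0006  0.1874]
 [ 0.2886 -0.9574  0.0016 -0.6219]
 [-0.0001 -0.0017 -1.      0.2216]
 [ 0.      0.      0.      1.    ]]
tool shift mm to tube centre h=45: [ 390.4377 -206.193   195.9003]
```

```bash
python3 -m crank '[[[20,-10,0,0,-1],[34,-18,0,0,-1],[34,-18,0,0,-1],[34,-18,0,0,-1],[34,-18,0,0,-1],[34,-18,0,0,-1],[34,-18,0,0,-1],[34,-18,0,0,-1],[34,-18,0,0,-1],[34,-18,0,0,-1]]]' 
python3 -m crank '[[[34,-18,2,0,-1],[26,-12,5,0,-1],[6,-3,5,0,-1],[0,0,0,0,-1],[0,0,0,0,-1]]]'
python3 - <<'E'
from h import *
from bench import ctrl,get_image
s=ctrl.get_state();i=get_image("wrist");T=toolT(s)@i["T_tool_cam"]
np.save("pics/w1.npy",dict(i,Tw=T,s=s),allow_pickle=True);cv2.imwrite("pics/w1.png",i["pixels"][:,:,::-1])
print(s["position"],T.round(3),proj(i,[.504,-.312,.07],T),proj(i,[.504,-.312,0],T))
E
```

```text
time: 0.93
position: [0.4509, -0.3619, 0.2223]
tool_rot: [-3.108, -0.458, 0.001]
ft_force: [0.4, -0.2, 0.7]
grip_width: 0.999
grip_force: 0.0
time: 1.35
position: [0.5028, -0.3134, 0.2097]
tool_rot: [-3.108, -0.458, 0.003]
ft_force: [-1.0, -0.4, -0.2]
grip_width: 0.999
grip_force: 0.0
[ 0.50275539 -0.31344022  0.20972915] [[ 0.288 -0.922 -0.258  0.573]
 [-0.958 -0.278 -0.077 -0.294]
 [-0.001  0.269 -0.963  0.371]
 [ 0.     0.     0.     1.   ]] [251.38183499 178.59534702] [251.8712012  166.12811903]
```

View pics/w1.png

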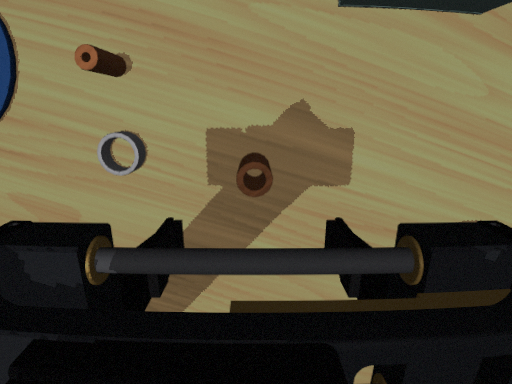

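Run:
```python
from h import *
i=np.load("pics/w1.npy",allow_pickle=True).item();T=toolT(i["s"])
P=atz(i,254.5,179.5,.07,i["Tw"]);print(P)
for Q in (P,np.array([.504,-.3135,.07])):print(T[:3,:3].T@(np.r_[Q[:2],.026]-T[:3,3])*1000)
```

```text
[ 0.50400905 -0.31547735  0.07      ]
[  0.98673739   2.43481677 183.72593592]
[  1.54888741   0.53903493 183.72605412]
```

```bash
python3 -m crank '[[[1,1.5,20,0,-1],[0,0,30,0,-1],[0,0,35,0,-1],[0,0,35,0,-1],[0,0,30,0,-1],[0,0,20,0,-1],[0,0,10,0,-1],[0,0,3,0,-1],[0,0,0,0,-1],[0,0,0,0,-1]]]' 20
python3 -m crank '[[[0,0,0,0,1],[0,0,0,0,1],[0,0,0,0,1],[0,0,0,0,1],[0,0,0,0,1],[0,0,0,0,1],[0,0,0,0,1],[0,0,0,0,1],[0,0,0,0,1],[0,0,0,0,1]]]' 20
python3 -m crank '[[[0,0,0,0,1],[0,0,0,0,1],[0,0,0,0,1],[0,0,0,0,1],[0,0,0,0,1],[0,0,0,0,1]]]' 50
```

```text
time: 2.23
position: [0.5058, -0.3155, 0.0292]
tool_rot: [3.106, 0.456, 0.003]
ft_force: [-0.7, -0.1, 0.4]
grip_width: 1.004
grip_force: 0.0
time: 3.07
position: [0.5051, -0.314, 0.0275]
tool_rot: [-3.108, -0.458, 0.0]
ft_force: [0.6, -0.7, -0.1]
grip_width: 0.45
grip_force: 20.0
time: 3.57
position: [0.5051, -0.314, 0.0275]
tool_rot: [-3.108, -0.458, 0.0]
ft_force: [-0.3, 1.2, -0.4]
grip_width: 0.445
grip_force: 50.0
```

```bash
python3 -m crank '[[[0,0,-10,0,1],[0,0,-25,0,1],[0,0,-30,0,1],[0,0,-30,0,1],[0,0,-25,0,1],[0,0,-15,0,1],[0,0,0,0,1],[0,0,0,0,1]]]' 50
python3 -m crank '[[[3,-15,0,0,1],[6,-30,0,0,1],[7,-34,0,0,1],[7,-34,0,0,1],[7,-34,0,0,1],[7,-34,0,0,1],[7,-34,0,0,1],[7,-34,0,0,1],[7,-34,0,0,1],[7,-34,0,0,1]]]' 50
python3 -m crank '[[[7,-34,0,0,1],[6,-30,0,0,1],[4,-16,0,0,1],[0,0,0,0,1],[0,0,0,0,1],[0,0,0,0,1]]]' 50
python3 - <<'E'
from h import *
from bench import ctrl,get_image
s=ctrl.get_state();i=get_image("wrist");T=toolT(s)@i["T_tool_cam"]
np.save("pics/w2.npy",dict(i,Tw=T,s=s),allow_pickle=True);cv2.imwrite("pics/w2.png",i["pixels"][:,:,::-1])
print(s["position"],s["grip_width"],proj(i,[.525,.107,.085],T),proj(i,[.525,.107,.102],T))
print("held tube top:",proj(i,(toolT(s)@[0,0,-.0425,1])[:3],T))
E
```

```text
time: 4.23
position: [0.5055, -0.3144, 0.1636]
tool_rot: [3.106, 0.458, 0.002]
ft_force: [0.3, -0.1, -1.7]
grip_width: 0.445
grip_force: 50.0
time: 5.07
position: [0.4734, 0.0107, 0.1606]
tool_rot: [-3.107, -0.459, 0.006]
ft_force: [0.8, -0.3, -0.8]
grip_width: 0.445
grip_force: 50.0
time: 5.57
position: [0.4679, 0.0888, 0.1613]
tool_rot: [3.108, 0.457, -0.004]
ft_force: [0.9, -0.4, -0.9]
grip_width: 0.443
grip_force: 50.0
[0.46793705 0.08882189 0.16129198] 0.44309464033721724 [250.45919507 126.45151214] [250.20063384 127.76108838]
held tube top: [250.10154759 272.61808543]
```

View pics/w2.png

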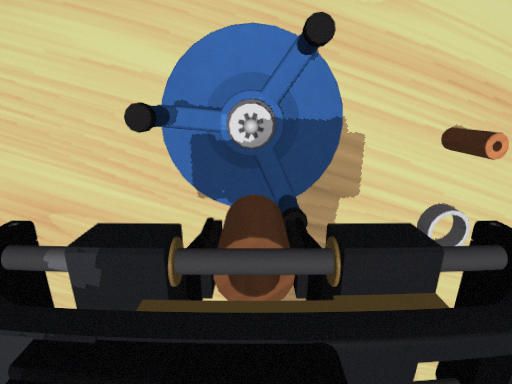

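```bash
python3 -m crank '[[[10,-0.5,0,0,1],[20,-1,0,0,1],[20,-1,0,0,1],[10,0,0,0,1],[0,0,0,0,1],[0,0,0,0,1],[0,0,0,0,1]]]' 50
python3 -m crank '[[[0,0,8,0,1],[0,0,12,0,1],[0,0,5,0,1],[0,0,0,0,1],[0,0,0,0,1],[0,0,0,0,1]]]' 50
python3 - <<'E'
from h import *
from bench import ctrl,get_image
s=ctrl.get_state();P=s["position"];out=[]
print(P,toolT(s)[:3,2])
for n in("scene","wrist"):
    i=get_image(n);T=i["T"] if n=="scene" else toolT(s)@i["T_tool_cam"]
    u,v=proj(i,[.525,.108,.1],T).astype(int) if n=="scene" else (256,200)
    h=45 if n=="scene" else 120
    c=i["pixels"][max(v-h,0):v+h,u-h:u+h,::-1];out.append(cv2.resize(c,(400,400),interpolation=cv2.INTER_CUBIC));print(n,u,v)
cv2.imwrite("pics/c2.png",np.hstack(out))
E
```

```text
time: 6.2
position: [0.5248, 0.1086, 0.162]
tool_rot: [3.108, 0.457, -0.003]
ft_force: [-0.9, -0.6, -0.7]
grip_width: 0.444
grip_force: 50.0
time: 6.7
position: [0.5258, 0.1095, 0.1376]
tool_rot: [3.108, 0.459, 0.0]
ft_force: [-0.3, 1.0, -0.3]
grip_width: 0.438
grip_force: 50.0
[0.52577581 0.10947162 0.13758535] [ 9.44608788e-05 -2.00639002e-05 -9.99999995e-01]
scene 292 253
wrist 256 200
```

View pics/c2.png

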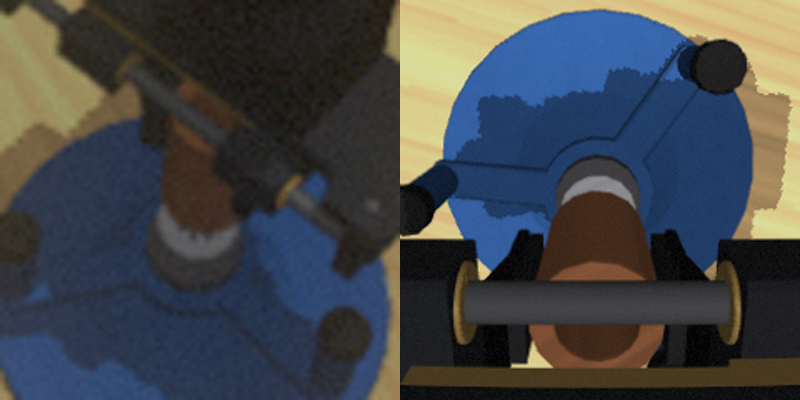

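The left view (scene) has the tube's lower end centred at about x=200 and the nut at about x=197. The right view (wrist) has both near x=599, so they line up and I'll go down with an eye on the force.

```bash
python3 -m crank '[[[0,0,5,0,1],[0,0,5,0,1],[0,0,3,0,1],[0,0,2,0,1],[0,0,0,0,1],[0,0,0,0,1]]]' 50
python3 -m crank '[[[0,0,2,0,1],[0,0,2,0,1],[0,0,2,0,1],[0,0,2,0,1],[0,0,0,0,1],[0,0,0,0,1]]]' 60
```

```text
time: 7.3
position: [0.5256, 0.1094, 0.1223]
tool_rot: [-3.108, -0.458, 0.001]
ft_force: [-0.3, -0.1, -1.1]
grip_width: 0.443
grip_force: 50.0
time: 7.8
position: [0.5256, 0.1094, 0.1143]
tool_rot: [3.108, 0.458, -0.001]
ft_force: [0.3, -0.7, -0.5]
grip_width: 0.441
grip_force: 60.0
```

The bore is over the axle with no contact force. Now I'll press in small steps.

```bash
python3 -m crank '[[[0,0,1,0,1],[0,0,1,0,1],[0,0,1,0,1],[0,0,1,0,1],[0,0,1,0,1],[0,0,1,0,1],[0,0,0,0,1]]]' 60
python3 -m crank '[[[0,0,1,0,1],[0,0,1,0,1],[0,0,1,0,1],[0,0,1,0,1],[0,0,1,0,1],[0,0,0,0,1]]]' 60
```

```text
time: 8.38
position: [0.526, 0.1095, 0.1101]
tool_rot: [3.107, 0.458, 0.0]
ft_force: [-2.6, -0.1, 9.5]
grip_width: 0.443
grip_force: 60.0
time: 8.88
position: [0.526, 0.1094, 0.1052]
tool_rot: [3.107, 0.458, 0.0]
ft_force: [-2.9, -0.7, 9.5]
grip_width: 0.441
grip_force: 60.0
```

```bash
python3 -m crank '[[[0,0,1,0,1],[0,0,1,0,1],[0,0,1,0,1],[0,0,1,0,1],[0,0,1,0,1],[0,0,0,0,1]]]' 60
python3 -m crank '[[[0,0,1,0,1],[0,0,1,0,1],[0,0,0,0,1]]]' 60
python3 -m crank '[[[0,0,1,0,1],[0,0,1,0,1],[0,0,0,0,1]]]' 60
```

```text
time: 9.38
position: [0.5259, 0.1095, 0.1001]
tool_rot: [3.107, 0.458, 0.0]
ft_force: [-4.0, -0.4, 9.8]
grip_width: 0.448
grip_force: 60.0
time: 9.63
position: [0.526, 0.1095, 0.0983]
tool_rot: [3.107, 0.458, 0.0]
ft_force: [-4.6, -1.2, 11.6]
grip_width: 0.447
grip_force: 60.0
time: 9.88
position: [0.5261, 0.1095, 0.0983]
tool_rot: [3.106, 0.458, 0.0]
ft_force: [-8.8, -2.2, 24.7]
grip_width: 0.441
grip_force: 60.0
```

Motion stopped at TCP z 0.0983, where the seat predicts 0.0985, and the force is climbing, so the nut is home. One more millimetre to confirm, then lift.

```bash
python3 -m crank '[[[0,0,1,0,1],[0,0,0,0,1],[0,0,0,0,1]]]' 60
python3 -m crank '[[[0,0,-5,0,1],[0,0,-5,0,1],[0,0,-8,0,1],[0,0,-15,0,1],[0,0,-20,0,1],[0,0,-15,0,1],[0,0,-2,0,1],[0,0,0,0,1],[0,0,0,0,1]]]' 60
python3 -m crank '[[[-15,0,0,0,1],[-25,0,0,0,1],[-25,0,0,0,1],[-15,0,0,0,1],[0,0,0,0,1],[0,0,0,0,1]]]' 60
python3 - <<'E'
from h import *
from bench import ctrl,get_image
s=ctrl.get_state();i=get_image("wrist");cv2.imwrite("pics/w3.png",i["pixels"][:,:,::-1])
j=get_image("scene");o=j["pixels"][200:320,220:360,::-1];cv2.imwrite("pics/c3.png",np.hstack([cv2.resize(o,(400,343),interpolation=cv2.INTER_CUBIC),cv2.resize(i["pixels"][:,:,::-1],(400,343))]))
T=j["T"]
for z in(.071,.085):print(z,(proj(j,[.526,.1085,z],T)-[220,200])*400/140)
print(s["position"])
E
```

```text
time: 10.13
position: [0.5262, 0.1096, 0.0982]
tool_rot: [3.105, 0.458, 0.0]
ft_force: [-11.3, -3.1, 29.0]
grip_width: 0.442
grip_force: 60.0
time: 10.88
position: [0.5253, 0.1091, 0.1627]
tool_rot: [3.108, 0.458, -0.002]
ft_force: [0.4, -0.6, -1.6]
grip_width: 0.444
grip_force: 60.0
time: 11.38
position: [0.4486, 0.0857, 0.1627]
tool_rot: [3.107, 0.457, -0.001]
ft_force: [0.5, -0.2, -0.2]
grip_width: 0.44
grip_force: 60.0
0.071 [203.44816016 173.69724627]
0.085 [204.99255882 164.59724929]
[0.44862259 0.0857364  0.1627098 ]
```

View pics/c3.png

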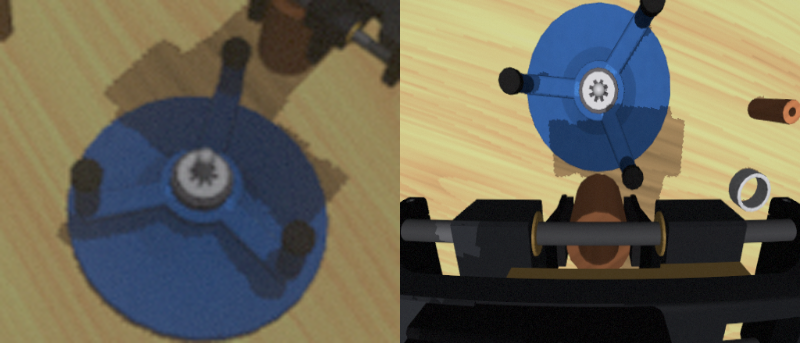

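The nut sits flat on the boss at scene crop (203,174), which matches the home prediction, and the axle now projects above it. Next the tube goes back to where it stood.

```bash
python3 -m crank '[[[-3,15,0,0,1],[-5,30,0,0,1],[-5,34,0,0,1],[-5,34,0,0,1],[-5,34,0,0,1],[-5,34,0,0,1],[-5,34,0,0,1],[-5,34,0,0,1],[-5,34,0,0,1],[-5,34,0,0,1]]]' 60
python3 -m crank '[[[-5,34,0,0,1],[-5,30,0,0,1],[-3,18,0,0,1],[0,0,0,0,1],[0,0,0,0,1],[0,0,20,0,1],[0,0,30,0,1],[0,0,30,0,1],[0,0,25,0,1],[0,0,10,0,1]]]' 60
python3 -m crank '[[[0,0,5,0,1],[0,0,5,0,1],[0,0,3,0,1],[0,0,0,0,1],[0,0,0,0,1]]]' 60
```

```text
time: 12.32
position: [0.4956, -0.2329, 0.1627]
tool_rot: [-3.107, -0.459, 0.0]
ft_force: [0.5, 1.3, 0.0]
grip_width: 0.444
grip_force: 60.0
time: 13.15
position: [0.5043, -0.31, 0.0443]
tool_rot: [-3.102, -0.462, 0.007]
ft_force: [-2.1, 0.3, -1.9]
grip_width: 0.439
grip_force: 60.0
time: 13.57
position: [0.5068, -0.3137, 0.0368]
tool_rot: [3.107, 0.458, 0.002]
ft_force: [-0.1, -0.7, -0.7]
grip_width: 0.444
grip_force: 60.0
```

```bash
python3 -m crank '[[[0,0,3,0,1],[0,0,3,0,1],[0,0,1,0,1],[0,0,0,0,1],[0,0,0,0,1]]]' 60
python3 -m crank '[[[0,0,1,0,1],[0,0,0.7,0,1],[0,0,0.5,0,1],[0,0,0,0,1],[0,0,0,0,1]]]' 60
```

```text
time: 13.98
position: [0.5059, -0.3133, 0.0285]
tool_rot: [-3.108, -0.458, 0.0]
ft_force: [0.3, 0.0, -0.8]
grip_width: 0.441
grip_force: 60.0
time: 14.4
position: [0.5061, -0.3135, 0.0275]
tool_rot: [3.107, 0.458, 0.0]
ft_force: [-2.5, 1.6, 5.7]
grip_width: 0.437
grip_force: 60.0
```

Contact at the same height the tube was picked up from, so there was no slip. Release and rise.

```bash
python3 -m crank '[[[0,0,-0.7,0,0.1],[0,0,0,0,-0.3],[0,0,0,0,-1],[0,0,0,0,-1],[0,0,0,0,-1],[0,0,0,0,-1],[0,0,0,0,-1],[0,0,0,0,-1],[0,0,0,0,-1]]]' 10
python3 -m crank '[[[0,0,-8,0,-1],[0,0,-15,0,-1],[0,0,-25,0,-1],[0,0,-30,0,-1],[0,0,-35,0,-1],[0,0,-30,0,-1],[0,0,-15,0,-1],[0,0,0,0,-1],[0,0,0,0,-1],[0,0,0,0,-1]]]' 10
python3 - <<'E'
from h import *
from bench import ctrl,get_image
i=get_image("wrist");j=get_image("scene")
cv2.imwrite("pics/c4.png",np.hstack([cv2.resize(x["pixels"][:,:,::-1],(400,300),interpolation=cv2.INTER_AREA) for x in(i,j)]))
E
```

```text
time: 15.15
position: [0.5059, -0.3133, 0.027]
tool_rot: [3.108, 0.458, -0.0]
ft_force: [-0.3, 0.5, 0.2]
grip_width: 0.953
grip_force: 0.0
time: 15.98
position: [0.5052, -0.313, 0.184]
tool_rot: [-3.107, -0.458, 0.002]
ft_force: [0.0, -1.2, -1.3]
grip_width: 1.0
grip_force: 0.0
```

View pics/c4.png

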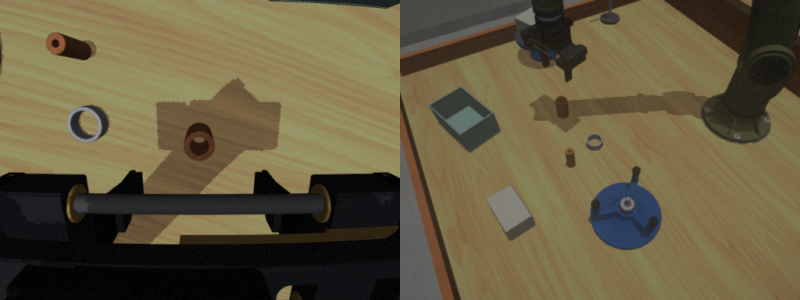

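The wide tube stands upright at (200,143) in the wrist view. The narrow tube is untouched, the nut is home and the gripper is clear.

```bash
python3 -c "
from bench import job
print(job.close_job())"
```

```text
the job is handed in; nothing more can be done
None
```

I pressed the push nut home on the foot, stood the wide tube back upright where it came from, left the narrow tube untouched, and handed in the job at about 16 s; no verdict was returned.

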